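# Trip the guarded ejector lever

### The job

One of the two ring fixtures on the green bench has a finished steel ring in its nest. With the fingertips, reach down through the window of that fixture's yellow guard and press the red lever fully down, so that the ring is pushed up out of its nest, then draw back out the same way, touching neither guard. Leave the other fixture's lever alone, and do not touch or pick up the ring, the spare ring, the mug or the screwdriver.

Things in the scene. Friction and masses are not known exactly. Their poses are not given: they have to be found in the camera images.
- guard_a: Yellow guard on the base plate of the LOADED fixture (steel ring in its nest). Origin: at bench height below the window's centre; x towards the nest (centred 125 mm along +x), z up. Level top frame 120 mm (x) by 140 mm (y), 6 mm thick, upper face 90 mm above the bench, the fixture's highest part; open window 80 mm (x) by 92 mm (y).
- window_a (a point): Centre of the window of the LOADED fixture (steel ring in its nest), in the plane of the top frame's upper face (90 mm above the bench); axes as the guard's.
- paddle_a (a point): Centre of the upper face of the red lever paddle (40 x 46 mm, 8 mm thick) of the LOADED fixture (steel ring in its nest), below the middle of the window. Unpressed it is about 10 mm below the frame's upper face (80 mm above the bench), pressed right down about 28 mm below it (62 mm above the bench).
- lever_a (a joint): Lever of the LOADED fixture (steel ring in its nest): 0 = up, 0.24 rad = fully down at its stop. It turns about a level axis 75 mm along +x from the window centre, 67 mm above the bench; about 5 N on the paddle moves it, and it stays where it is left. Fully down lifts the ejector disc in the nest by 12 mm.
- guard_b: Yellow guard on the base plate of the EMPTY fixture. Origin: at bench height below the window's centre; x towards the nest (centred 125 mm along +x), z up. Level top frame 120 mm (x) by 140 mm (y), 6 mm thick, upper face 90 mm above the bench, the fixture's highest part; open window 80 mm (x) by 92 mm (y).
- window_b (a point): Centre of the window of the EMPTY fixture, in the plane of the top frame's upper face (90 mm above the bench); axes as the guard's.
- paddle_b (a point): Centre of the upper face of the red lever paddle (40 x 46 mm, 8 mm thick) of the EMPTY fixture, below the middle of the window. Unpressed it is about 10 mm below the frame's upper face (80 mm above the bench), pressed right down about 28 mm below it (62 mm above the bench).
- lever_b (a joint): Lever of the EMPTY fixture: 0 = up, 0.24 rad = fully down at its stop. It turns about a level axis 75 mm along +x from the window centre, 67 mm above the bench; about 5 N on the paddle moves it, and it stays where it is left. Fully down lifts the ejector disc in the nest by 12 mm.
- ring: Finished steel ring, 64 mm outside diameter, 53 mm bore, 30 mm high, about 120 g, lying loose in the nest of the loaded fixture on the brass ejector disc, sunk 8 mm in the dark steel nest collar (84 mm across, top 24 mm above the bench). Origin: centre of its underside, z its axis. Its underside starts 16 mm above the bench and is lifted to about 28 mm.
- spare: Spare steel ring, same size, loose on the bench (bystander); origin: centre of its underside.
- mug: Blue mug, 76 mm diameter, 90 mm high, handle towards its +y, loose on the bench (bystander); origin: centre of its underside.
- driver: Screwdriver with orange handle, about 200 mm long, 26 mm high, lying loose on the bench (bystander); its x axis runs along it.
Things that resemble listed ones, but are neither listed nor needed, are in the scene too. Leave any orange look-alike of the ring alone.

How it is judged:
On the way:
1. the fingers press the loaded fixture's lever down to its stop (value of joint lever_a above 0.2 rad and contact force between the fingers and lever_a above 0.5 N), for 0.1 s.
At the end, for the whole second after the job is handed in: Loaded lever at 0.2 rad or more (of 0.24); ring level on the raised ejector (underside 24.5 to 35 mm above the bench, within 10 mm of the nest axis); other lever under 0.03 rad; spare ring, mug and screwdriver within 15 mm of their start (value of joint lever_a above 0.2 rad and value of joint lever_b below 0.03 rad and z of ring in the frame of guard_a between 0.0245 and 0.035 m and horizontal distance between ring and guard_a between 0.115 and 0.135 m and y of ring in the frame of guard_a between -0.01 and 0.01 m and angle between ring's own z axis and vertical below 0.1 rad and distance of each of spare, mug, driver from where it was at the start of the episode below 0.015 m); the robot touches nothing.
It fails at once if a guard is touched (over 0.5 N) (contact force between any of the fingers, the arm and guard_a above 0.5 N or contact force between any of the fingers, the arm and guard_b above 0.5 N).
It fails at once if the empty fixture's lever is pressed (over 0.05 rad) (value of joint lever_b above 0.05 rad).
It fails at once if the ring is touched by the robot or rises more than the ejector lifts it (underside over 45 mm above the bench) (height (world z) of ring above 0.045 m or contact force between any of the fingers, the arm and ring above 0.3 N).
It fails at once if spare ring, mug or screwdriver is displaced by more than 15 mm or lifted (distance of any of spare, mug, driver from where it was at the start of the episode above 0.015 m).
It fails at once if the robot touches the spare ring, the mug or the screwdriver (over 0.3 N) (contact force between any of the fingers, the arm and spare above 0.3 N or contact force between any of the fingers, the arm and mug above 0.3 N or contact force between any of the fingers, the arm and driver above 0.3 N).
It also fails if it takes over 32 s, if anything falls off the work surface, if the arm or the gripper's body presses on something with over 40 N, if the wrist force passes 120 N, or if a joint passes its speed limit or range.

### The arm

A 6-joint arm with a two-finger parallel gripper is mounted at the origin on the work surface. World frame = base frame: x ahead of the robot, y to its left, z up, the work surface at z = 0. Lengths are in m, angles in rad, forces in N, time in s.
With the tool pointing down it reaches from about 0.3 to 0.775 m from the base axis. Payload 14.6 kg.
Tool frame: the origin (TCP) lies on the centre line of the jaws, within the pads' length; the fingertips stand 19 mm ahead of it and the grasp point (between the pads) is the TCP; y points along the fingers, x is the direction in which the jaws open and shut, and the axes are right-handed (so a half turn about y gives the same grasp; the last joint's range is limited). The gripper opens to 94 mm and grips with 3 to 60 N. Pads are 16 mm wide; open, the fingers measure 119 mm over their backs; the gripper's body (75 mm by 177 mm) begins 78 mm behind the grasp point.
Start: joints at [1.062, 0.3, 1.521, -0, 1.321, -0.067], TCP at [0.235, 0.497, 0.224] pointing down, gripper open.
Joint ranges: [-3.03, 3.03], [-0.79, 2.21], [0.23, 2.52], [-1.04, 4.18], [0, 3.07], [-2.55, 2.55]. Speed limits (rad/s): [2.22, 2.22, 2.57, 3.14, 3.14, 3.14].

### API

Orientations are given as [roll, pitch, yaw] about the fixed x, y, z axes, in that order (R = Rz(yaw) Ry(pitch) Rx(roll)).
In Python, from station import ctrl, optics gives the robot as it stands.
- The arm moves only by the tool jog_arm, never from a script. Its argument "targets" is a list of rows, each a list of 3 entries, a list of its own where there are three numbers: the finger opening in cm, from 0 to 9.4, then the shift along the tool's x, y, z in cm, then the turn about the tool's y in rad. A call has 1 to 10 rows; each row is the pose to reach, as a shift and turn from the pose commanded when the call began, along the tool's axes at that moment; what a row does not reach only later rows make up. A row lasts 1/10 s, in which the tool goes at most 50 mm and 8.59 degrees, less where a joint would pass 70% of its speed; a pose out of reach is approached as far as the arm can. A call with a gripper value outside its range is refused whole. The fingers move at their own pace and stop on an object; "grip_force" is the grip in N (left out, the last holds). Time passes only in rows, so rows that repeat a pose let the fingers close. It gives the time, the measured TCP pose, the force and the opening at its end, in the units of the state.
- ctrl.get_obs(): the state, without advancing time (a new reading comes with each control period).
- optics.camera(name): name is "scene" or "side" or "wrist"; returns a dict with "img" (384x512x3 uint8, red, green, blue), "range_z" (384x512 float32, m along the optical axis (not along the pixel's ray), 0 where there is no reading), "camera_matrix" (3x3 intrinsics, pixels), "k1" (the pictures are not rectified: a ray, as slopes to the right and down, at radius r is drawn at 1 + k1 r^2 times it, then the intrinsics apply), "world_to_cam" (4x4, takes a point from world to camera coordinates); the wrist camera has in their place "mount" (4x4, takes a point from camera to tool coordinates, whose origin is the TCP and whose axes are the tool frame's). Camera axes: x right, y up, looking along -z (the intrinsics and any distortion apply to the point x, -y, -z); pixel columns grow to the right and rows downward; lengths in m; the calibration is good to about 2 mm. A picture is of the moment at which its call begins: read the wrist's pose just before it.
- ctrl.hand_in(): hands the job in, once; it reports no verdict.
The state is a dict: "time_s": time; "qpos": joint angles; "joint_vel": joint speeds; "tau": joint torques, N m; "ee_pos": TCP position; "eef_rot": TCP orientation; "force": force on the tool from outside, world axes, zero at the start; "moment": the same for the moment, N m; "grip_width": finger opening in m.
Only numpy, scipy, OpenCV 4.12 (cv2) and the standard library are available. Lean on these libraries where they do the work, as an engineer would, in place of code of your own. Each camera call takes 0.05 s, during which the arm holds its last target. There are 200 camera calls.

## Working session

There is one attempt and no reset: what is moved stays moved. The work goes in short steps, Python scripts to look and compute and a tool call to move; the robot and the scene stay as the last step left them, time stands still between calls to the robot, and variables do not carry over. Pictures are saved under pics/ and viewed, about 8 in all and at most 12, crops included, and the job is handed in when it is done.

Besides the shell and the picture viewer there is one more tool, called after "Request:" as a command line: name --argument value ..., lists and objects as JSON in quotes. jog_arm: Moves the arm, as the interface text tells. Its arguments: {"type":"object","properties":{"targets":{"type":"array","items":{"type":"array"}},"grip_force":{"type":"number"}},"required":["targets"]}

```bash
mkdir -p pics; ls; cat > h.py <<'E'
import numpy as np, cv2
from station import ctrl, optics
from scipy.spatial.transform import Rotation as R
def T_tool(o):
    T=np.eye(4); T[:3,:3]=R.from_euler('xyz',o['eef_rot']).as_matrix(); T[:3,3]=o['ee_pos']; return T
def shot(name):
    o=ctrl.get_obs(); c=optics.camera(name)
    c['c2w']=T_tool(o)@c['mount'] if name=='wrist' else np.linalg.inv(c['world_to_cam'])
    return c
def rays(c,uv):
    K=c['camera_matrix']; k=c['k1']
    uv=np.asarray(uv,float).reshape(-1,1,2)
    p=cv2.undistortPoints(uv,K,np.array([k,0,0,0.]),None,None).reshape(-1,2)
    d=np.c_[p[:,0],-p[:,1],-np.ones(len(p))]
    return d
def onplane(c,uv,z):
    d=rays(c,uv)@c['c2w'][:3,:3].T; o=c['c2w'][:3,3]
    return o+d*((z-o[2])/d[:,2])[:,None]
def cloud(c):
    h,w=c['range_z'].shape; vv,uu=np.mgrid[:h,:w]
    d=rays(c,np.c_[uu.ravel(),vv.ravel()])*c['range_z'].reshape(-1,1)
    P=d@c['c2w'][:3,:3].T+c['c2w'][:3,3]
    P[c['range_z'].ravel()==0]=np.nan
    return P.reshape(h,w,3)
def save(fn,img): cv2.imwrite(fn,img[...,::-1])
E
python3 - <<'E'
from h import *
o=ctrl.get_obs(); print({k:np.round(v,3) for k,v in o.items()})
a=shot('scene'); b=shot('side')
for n,c in(('scene',a),('side',b)):
    print(n,c['k1'],c['camera_matrix'].round(1).tolist(),c['c2w'].round(3).tolist())
    np.savez(f'{n}.npz',**c)
save('pics/scene.png',a['img']); save('pics/side.png',b['img'])
E
```

```text
pics
{'time_s': np.float64(0.0), 'qpos': array([ 1.062,  0.3  ,  1.522, -0.   ,  1.321, -0.067]), 'joint_vel': array([ 0.   ,  0.001, -0.002,  0.002,  0.001, -0.001]), 'tau': array([ 1.0000e-03, -5.3180e+01, -3.5275e+01,  7.1000e-02,  2.4000e-02,
       -0.0000e+00]), 'ee_pos': array([0.235, 0.497, 0.224]), 'eef_rot': array([-1.571e+00,  1.000e-03,  1.129e+00]), 'force': array([ 0.186, -0.049, -1.042]), 'moment': array([-0.006,  0.004,  0.008]), 'grip_width': np.float64(0.094)}
scene -0.08249162695221525 [[457.6, 0.0, 253.9], [0.0, 457.6, 194.8], [0.0, 0.0, 1.0]] [[-0.008, -0.845, 0.535, 1.376], [1.0, -0.009, -0.0, -0.025], [0.005, 0.535, 0.845, 1.318], [0.0, 0.0, 0.0, 1.0]]
side 0.0107614798017592 [[357.0, 0.0, 254.7], [0.0, 357.0, 192.2], [0.0, 0.0, 1.0]] [[-0.997, 0.049, -0.058, 0.545], [-0.075, -0.75, 0.657, 0.754], [-0.011, 0.66, 0.751, 0.965], [0.0, 0.0, 0.0, 1.0]]
```

View pics/scene.png

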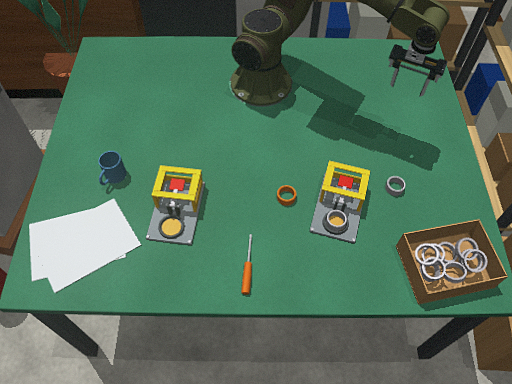

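View pics/side.png

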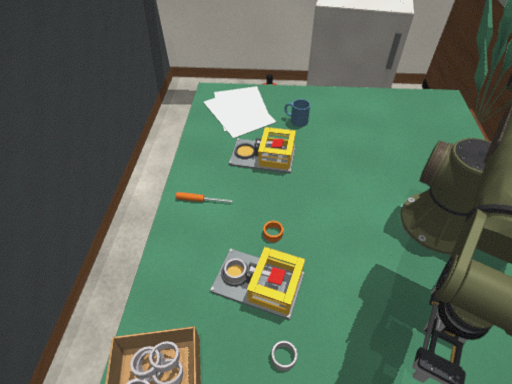

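The scene view shows two candidates. The left fixture has its window at (177,184) and its nest at (172,227), where only the flat brass disc shows. The right one has its window at (346,180) and its nest at (336,221), with a grey ring standing in it. In the side view they are at (277,145) and (277,280), and the lower one holds the ring at (235,270). So the loaded fixture is the right one in scene. I'll measure it and confirm with a crop.

```bash
python3 - <<'E'
from h import *
for n in('scene','side'):
    c=dict(np.load(f'{n}.npz')); P=cloud(c); hsv=cv2.cvtColor(c['img'],cv2.COLOR_RGB2HSV)
    y=cv2.inRange(hsv,(22,150,110),(34,255,255))>0
    top=y&(abs(P[...,2]-.09)<.006)
    for nm,s in(('right',P[...,1]>0.08),('left',P[...,1]<0.08)):
        m=top&s; uv=np.argwhere(m)[:,::-1]
        Q=onplane(c,uv,.09)[:,:2]
        r=cv2.minAreaRect((Q*1000).astype(np.float32)); print(n,nm,len(Q),'z',np.median(P[m][:,2]).round(4),r, 'box',cv2.boxPoints(r).round(0).tolist())
    red=(cv2.inRange(hsv,(0,170,100),(4,255,255))|cv2.inRange(hsv,(174,170,100),(180,255,255)))
    k,l,st,ce=cv2.connectedComponentsWithStats(red)
    for i in range(1,k):
        if st[i,4]>30: print(n,'red',ce[i].round(1),st[i,4],onplane(c,ce[i],.08).round(4), np.nanmedian(P[l==i],0).round(4))
    # tall things map
s=np.load('scene.npz'); d=np.load('side.npz')
a=cv2.resize(s['img'][150:250,300:400],(400,400),interpolation=cv2.INTER_CUBIC)
b=cv2.resize(d['img'][230:330,205:305],(400,400),interpolation=cv2.INTER_CUBIC)
save('pics/crop.png',np.hstack([a,b]))
E
```

```text
scene right 690 z 0.0887 ((536.5205688476562, 274.3881530761719), (139.02212524414062, 120.87430572509766), 74.18753814697266) box [[459.0, 224.0], [576.0, 191.0], [614.0, 325.0], [497.0, 358.0]]
scene left 698 z 0.0889 ((553.40185546875, -277.6401062011719), (138.0803985595703, 120.54131317138672), 83.30318450927734) box [[485.0, -339.0], [605.0, -353.0], [621.0, -216.0], [502.0, -202.0]]
scene red [345.2 181.5] 143 [[0.538  0.2734 0.08  ]] [0.5377 0.2737 0.0782]
scene red [176.7 184. ] 141 [[ 0.5543 -0.2768  0.08  ]] [ 0.5526 -0.2765  0.0784]
side right 1175 z 0.0896 ((533.123779296875, 279.5620422363281), (141.27447509765625, 119.70307922363281), 73.84820556640625) box [[456.0, 228.0], [571.0, 195.0], [610.0, 331.0], [495.0, 364.0]]
side left 448 z 0.089 ((550.2488403320312, -269.4971008300781), (144.7328643798828, 119.8755874633789), 82.92361450195312) box [[482.0, -334.0], [601.0, -349.0], [619.0, -205.0], [500.0, -190.0]]
side red [277.1 142.7] 72 [[ 0.5486 -0.2716  0.08  ]] [ 0.5488 -0.2731  0.0789]
side red [276.3 275.7] 194 [[0.5323 0.2791 0.08  ]] [0.5325 0.2795 0.0798]
```

View pics/crop.png

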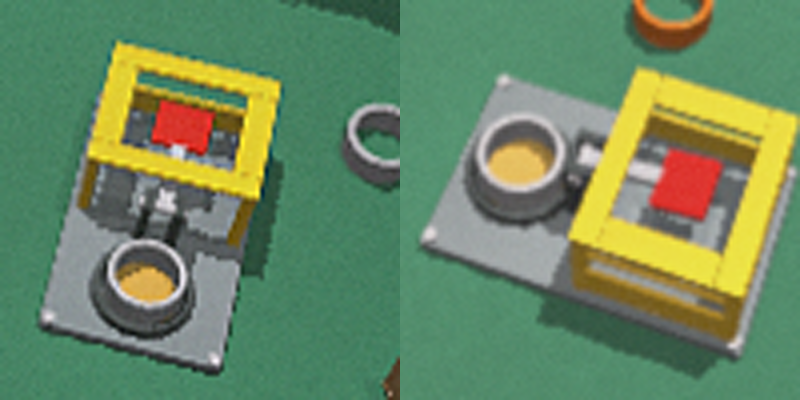

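The crop confirms it: a grey steel ring stands in the nest of the right-hand fixture (left panel (148,275), right panel (520,160)). The orange look-alike and the spare ring lie outside it. I'm moving above the window at (0.535, 0.277), with the guard's x axis at about -16°, fingers closed and jaws turned square to the window.

Request:
jog_arm --targets '[[0.4,[-0.7,0,-3.6],-0.02],[0.4,[-1.4,0,-7.2],-0.04],[0.4,[-2.1,0,-11],-0.06],[0.4,[-2.8,0,-15],-0.08],[0.4,[-3.6,0,-19],-0.1],[0.4,[-4.4,0,-23],-0.12],[0.4,[-5.2,0,-27],-0.14],[0.4,[-6,0,-31],-0.16],[0.4,[-6.8,0,-34.5],-0.165],[0.4,[-7.1,0,-36.5],-0.165]]'

```text
time_s: 1.1
ee_pos: [0.5363, 0.2751, 0.2239]
eef_rot: [-1.57, 0.001, 1.292]
force: [-0.0, 0.3, -1.3]
grip_width: 0.0174
```

Request:
jog_arm --targets '[[0.4,[0,0,0],0],[0.4,[0,0,0],0],[0.4,[0,0,0],0],[0.4,[0,0,0],0]]'

```text
time_s: 1.5
ee_pos: [0.534, 0.2779, 0.2246]
eef_rot: [-1.571, -0.0, 1.295]
force: [0.2, 0.2, 0.3]
grip_width: 0.0038
```

```bash
python3 - <<'E'
from h import *
o=ctrl.get_obs(); print({k:np.round(o[k],4) for k in('time_s','ee_pos','eef_rot','force','grip_width','qpos')})
c=shot('wrist'); save('pics/wrist1.png',c['img']); P=cloud(c); np.savez('wrist.npz',**c)
hsv=cv2.cvtColor(c['img'],cv2.COLOR_RGB2HSV)
T=T_tool(o)
red=(cv2.inRange(hsv,(0,170,80),(4,255,255))|cv2.inRange(hsv,(174,170,80),(180,255,255)))
k,l,st,ce=cv2.connectedComponentsWithStats(red)
for i in range(1,k):
    if st[i,4]>100: print('red',ce[i].round(1),st[i].tolist(),onplane(c,ce[i],.08).round(4),np.nanmedian(P[l==i],0).round(4))
m=(cv2.inRange(hsv,(22,150,80),(34,255,255))>0)&(abs(P[...,2]-.09)<.005)
Q=onplane(c,np.argwhere(m)[:,::-1],.09)[:,:2]
r=cv2.minAreaRect((Q*1000).astype(np.float32)); print(len(Q),np.median(P[m][:,2]),r,cv2.boxPoints(r).round(0).tolist())
E
```

```text
{'time_s': np.float64(1.5), 'ee_pos': array([0.534 , 0.2779, 0.2246]), 'eef_rot': array([-1.5708e+00, -2.0000e-04,  1.2954e+00]), 'force': array([0.1944, 0.1582, 0.2767]), 'grip_width': np.float64(0.0038), 'qpos': array([ 4.1890e-01,  4.1630e-01,  1.3636e+00,  1.0000e-04,  1.3616e+00,
       -8.7650e-01])}
red [257.7 185.9] [235, 169, 44, 37, 1496] [[0.5307 0.2793 0.08  ]] [0.53   0.2793 0.0801]
1172 0.08984376400346536 ((531.1253662109375, 278.5995788574219), (138.1072540283203, 117.7149887084961), 74.15009307861328) [[456.0, 228.0], [569.0, 196.0], [607.0, 329.0], [493.0, 361.0]]
```

View pics/wrist1.png

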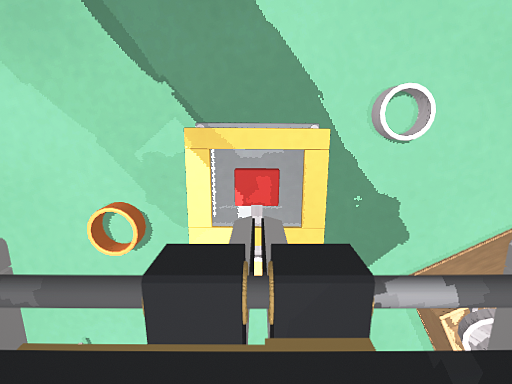

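The wrist view shows the red paddle, at (257,187), centred inside the yellow window frame. The frame measures at (0.531, 0.279) with its y axis at 74.15°. The TCP is at (0.534, 0.278) and the jaws are square, so clearance is about 30 mm each side. Descending.

Request:
jog_arm --targets '[[0.4,[0,2,0],0],[0.4,[0,4,0],0],[0.4,[0,6,0],0],[0.4,[0,8,0],0],[0.4,[0,9.5,0],0],[0.4,[0,10.5,0],0],[0.4,[0,11,0],0],[0.4,[0,11.5,0],0],[0.4,[0,11.5,0],0],[0.4,[0,11.5,0],0]]'

```text
time_s: 2.55
ee_pos: [0.535, 0.277, 0.11]
eef_rot: [-1.571, -0.0, 1.294]
force: [0.7, 0.4, -0.0]
grip_width: 0.0039
```

Request:
jog_arm --targets '[[0.4,[0,0.4,0],0],[0.4,[0,0.7,0],0],[0.4,[0,1.0,0],0],[0.4,[0,1.3,0],0],[0.4,[0,1.6,0],0],[0.4,[0,1.8,0],0],[0.4,[0,2.0,0],0],[0.4,[0,2.2,0],0],[0.4,[0,2.3,0],0],[0.4,[0,2.3,0],0]]'

```text
time_s: 3.55
ee_pos: [0.5345, 0.2772, 0.0865]
eef_rot: [-1.57, -0.0, 1.294]
force: [-2.7, 0.3, 3.2]
grip_width: 0.0039
```

Request:
jog_arm --targets '[[0.4,[0,0.1,0],0],[0.4,[0,0.2,0],0],[0.4,[0,0.3,0],0],[0.4,[0,0.4,0],0],[0.4,[0,0.4,0],0]]'

```text
time_s: 4.05
ee_pos: [0.5346, 0.2771, 0.0826]
eef_rot: [-1.571, -0.0, 1.294]
force: [-3.3, 0.3, 4.8]
grip_width: 0.0044
```

Request:
jog_arm --targets '[[0.4,[0,0.1,0],0],[0.4,[0,0.1,0],0],[0.4,[0,0.2,0],0],[0.4,[0,0.2,0],0]]'

```text
time_s: 4.45
ee_pos: [0.5347, 0.2772, 0.0818]
eef_rot: [-1.571, -0.001, 1.294]
force: [-7.8, -1.7, 16.2]
grip_width: 0.0039
```

Request:
jog_arm --targets '[[0.4,[0,0.1,0],0],[0.4,[0,0.1,0],0],[0.4,[0,0.1,0],0]]'

```text
time_s: 4.75
ee_pos: [0.5348, 0.2773, 0.0815]
eef_rot: [-1.571, -0.001, 1.294]
force: [-12.0, -3.1, 21.4]
grip_width: 0.0041
```

The force rose to 21 N with almost no further travel, so the lever is at its stop. Drawing straight back up, gently at first.

Request:
jog_arm --targets '[[0.4,[0,-0.3,0],0],[0.4,[0,-0.8,0],0],[0.4,[0,-1.5,0],0],[0.4,[0,-3,0],0],[0.4,[0,-5,0],0],[0.4,[0,-7,0],0],[0.4,[0,-9,0],0],[0.4,[0,-11,0],0],[0.4,[0,-13,0],0],[0.4,[0,-14,0],0]]'

```text
time_s: 5.75
ee_pos: [0.5352, 0.2771, 0.2222]
eef_rot: [-1.573, -0.002, 1.294]
force: [0.7, -0.1, 0.6]
grip_width: 0.0038
```

Request:
jog_arm --targets '[[0.4,[0,0,2],0],[0.4,[0,0,5],0],[0.4,[0,0,8],0],[0.4,[0,0,10],0],[0.4,[0,0,10],0],[0.4,[0,0,10],0],[0.4,[0,0,10],0]]'

```text
time_s: 6.45
ee_pos: [0.4392, 0.304, 0.2195]
eef_rot: [-1.571, 0.0, 1.293]
force: [0.4, -0.5, -0.3]
grip_width: 0.004
```

```bash
python3 - <<'E'
from h import *
o=ctrl.get_obs(); print({k:np.round(o[k],4) for k in('time_s','ee_pos','joint_vel','force')})
ims=[]
yaw=np.deg2rad(-15.85); ex=np.array([np.cos(yaw),np.sin(yaw)]); ey=np.array([-ex[1],ex[0]])
for n,(r,cc) in dict(scene=(150,300),side=(230,205)).items():
    c=shot(n); P=cloud(c); old=dict(np.load(f'{n}.npz')); P0=cloud(old)
    ims.append(cv2.resize(c['img'][r:r+100,cc:cc+100],(400,400),interpolation=cv2.INTER_CUBIC))
    for tag,X,im in(('before',P0,old['img']),('after',P,c['img'])):
        g=(X[...,:2]-np.array([.533,.278])); gx=g@ex-.125; gy=g@ey; rr=np.hypot(gx,gy)
        m=(rr<.045)&(X[...,2]>.03)
        hs=cv2.cvtColor(im,cv2.COLOR_RGB2HSV)
        red=((cv2.inRange(hs,(0,170,80),(4,255,255))|cv2.inRange(hs,(174,170,80),(180,255,255)))>0)
        zt=np.nanpercentile(X[m][:,2],90)
        t=m&(X[...,2]>zt-.004)
        print(n,tag,'ring top z',zt.round(4),'top centre gx,gy',((gx[t].max()+gx[t].min())/2).round(4),((gy[t].max()+gy[t].min())/2).round(4),
          'paddles', [(np.nanmedian(X[red&s][:,2]).round(4)) for s in ((np.hypot(g@ex,gy)<.05),(np.hypot(X[...,0]-.552,X[...,1]+.275)<.05))])
save('pics/after.png',np.hstack(ims))
E
```

```text
{'time_s': np.float64(6.45), 'ee_pos': array([0.4392, 0.304 , 0.2195]), 'joint_vel': array([-0.0037,  0.0043, -0.0014, -0.0014, -0.0018,  0.0023]), 'force': array([ 0.4116, -0.5382, -0.3081])}
scene before ring top z 0.064 top centre gx,gy -0.0404 -0.004 paddles [np.float64(0.0782), np.float64(0.0784)]
scene after ring top z 0.0598 top centre gx,gy -0.0046 -0.0046 paddles [np.float64(0.061), np.float64(0.0781)]
side before ring top z 0.0475 top centre gx,gy -0.0064 0.0008 paddles [np.float64(0.0798), np.float64(0.0789)]
side after ring top z 0.0587 top centre gx,gy -0.0069 -0.0 paddles [np.float64(0.0615), np.float64(0.0795)]
```

View pics/after.png

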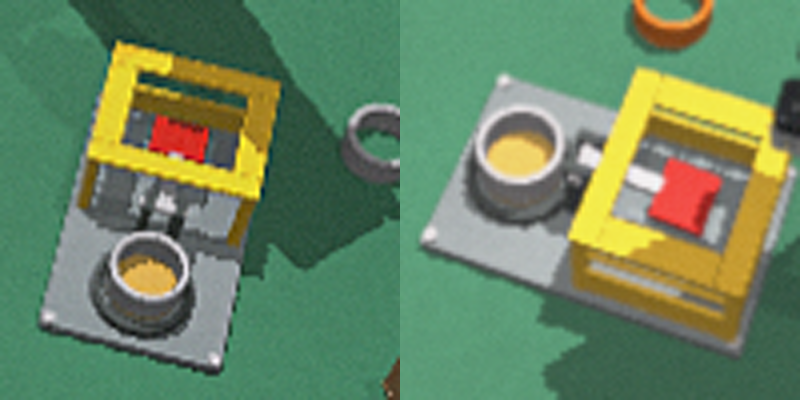

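The picture shows the loaded fixture's paddle sunk (left panel (180,138), right panel (685,195)). The ring stands raised and level in its nest (left panel (150,270), right panel (520,150)), and the arm is clear.

```bash
python3 -c "
from h import *
print(ctrl.hand_in())"
```

```text
the job is handed in; nothing more can be done
None
```

I pressed the loaded fixture's lever fully down through its guard window with the fingers closed, drew straight back up, moved clear and handed the job in at about 6.5 s. The hand-in gives no verdict.

**What the last checks showed**
- **Lever:** the force rose to about 21 N with almost no further travel, so the lever was at its stop. The paddle stayed down afterwards: its height went from about 79 mm to 61 mm.
- **Ring:** its top is about 59 mm above the bench, which puts the underside at about 29 mm, as expected from the ejector. It looks level and in place.
- **Other fixture:** the empty fixture's paddle is unchanged at about 79 mm.
- **Contact:** the wrist force was about zero going down to just above the paddle and again after drawing back. The fingers had about 30 mm clearance to the window on each side.

**Checks that disagreed or were not made**
- The scene and side cameras differed by 3 to 6 mm on where the fixture is, well inside that clearance.
- The ring's centre measured 5 to 7 mm nearer the guard than nominal after the press. The side camera read much the same before and after (6 and 7 mm), so I take it as a measurement offset.
- The scene camera's ring reading before the press was no use, because it caught the lever arm.
- I did not re-measure the spare ring, mug or screwdriver; the arm passed well above that part of the bench and the wrist force showed no contact.

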